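# Free the jammed hold-down plate and press it home in the tape case

## Robot

A 7-joint arm with a two-finger parallel gripper is mounted at the origin on the work surface. World frame = base frame: x ahead of the robot, y to its left, z up, the work surface at z = 0. Lengths are in m, angles in degrees, forces in N, time in s.
With the tool pointing down it reaches from about 0.425 to 0.875 m from the base axis. Payload 4.7 kg.
Tool frame: the origin (TCP) lies midway between the tips of the shut fingers; the grasp point (between the pads) lies env.grip_point_offset behind it (env.grip_point_offset is the distance from the TCP to the grasp point, in m); z points along the fingers, y is the line along which they close (so a half turn about z gives the same grasp; the last joint's range is limited). The gripper opens to 87 mm and grips with 3 to 60 N. Pads are 19 mm wide; open, the fingers measure 117 mm over their backs; the gripper's body (75 mm by 190 mm) begins 51 mm behind the grasp point.
Start: joints at [64.177, 18.392, -4.016, 83.108, 1.295, 78.541, -3.26], TCP at [0.291, -0.581, 0.223] pointing down, gripper open.
Joint ranges: [-163.93, 163.93], [-17.29, 119.83], [-79.2, 71.16], [3.27, 140.29], [-89.18, 269.18], [5.43, 117.66], [-154.24, 154.24]. Speed limits (degrees/s): [147.25, 147.25, 180, 180, 180, 180, 180].

## Interface

Orientations are given as [roll, pitch, yaw] about the fixed x, y, z axes, in that order (R = Rz(yaw) Ry(pitch) Rx(roll)).
In Python, from cell import env gives the robot as it stands.
- The arm moves only by the shell command python3 -m creep 'ROWS' [FORCE]. ROWS is a JSON object of lists of equal length, an entry for each row: "translation": the shift along the tool's x, y, z in units of 0.08 m (1.0 is 0.08 m), a list of three; "turn": the turn, a rotation vector about the tool's x, y, z in units of 180 degrees (1.0 is 180 degrees), a list of three; "grip": the opening, from 0 (shut) to 1 (fully open). In form: {"translation": [[x, y, z], ...], "turn": [[ax, ay, az], ...], "grip": [grip, ...]}. A call has 1 to 5 rows; each row shifts and turns the commanded pose from where the row before left it, along the tool's axes as they then stand; what a row does not reach is not made up. A row lasts 1/8 s, in which the tool goes at most 62.5 mm and 10.7 degrees, less where a joint would pass 70% of its speed; a pose out of reach is approached as far as the arm can. A call with a number of a shift or a turn outside -1 to 1 is refused whole. A call with a gripper value outside its range is refused whole. The fingers move at their own pace and stop on an object; FORCE is the grip in N (left out, the last holds). Time passes only in rows, so rows that do not move let the fingers close. It gives the time, the measured TCP pose, the force, the opening and the grip force at its end, in the units of the state.
- env.get_obs(): the state, without advancing time (a new reading comes with each control period).
- env.read_camera(name): name is "side" or "top" or "wrist"; returns a dict with "frame" (384x512x3 uint8, red, green, blue), "z_map" (384x512 float32, m along the optical axis (not along the pixel's ray), 0 where there is no reading), "K" (3x3 intrinsics, pixels), "rvec" (rotation vector, rad) and "tvec" (3), from world to camera coordinates, as OpenCV has them. Camera axes: x right, y down, z forward; pixel columns grow to the right and rows downward; lengths in m; the calibration is good to about 2 mm. A picture is of the moment at which its call begins.
- env.sign_off(): hands the job in; it is judged then, once.
The state is a dict: "time_s": time; "qpos": joint angles; "joint_velocities": joint speeds; "effort": joint torques, N m; "tool_pos": TCP position; "tool_rot": TCP orientation; "force": force on the tool from outside, world axes, zero at the start; "wrist_torque": the same for the moment, N m; "grip_width": finger opening in m; "grasp_force": force on a finger pad.
Only numpy, scipy, OpenCV 4.12 (cv2) and the standard library are available. Lean on these libraries where they do the work, as an engineer would, in place of code of your own. Each camera call takes 0.05 s, during which the arm holds its last target. There are 200 camera calls.

## Task

The aluminium hold-down plate has dropped askew into the emptied tray and is wedged there. Free it, lift it clear of the tray and turn it level, then lay it in the packed tape case handle up and press it down until both ends have snapped under the spring catches and it sits flat on the boxes. Leave the other things on the table where they are.

Things in the scene. Friction and masses are not known exactly. Their poses are not given: they have to be found in the camera images.
- plate: hold-down plate: loose flat aluminium plate 150 (its x) x 100 (y) x 4 mm, 0.12-0.2 kg, black bow handle on top. Origin: centre of underside, z out of the top. Starts wedged in the tray, tilted about 0.29 rad about its y: -x end down on the tray's floor, +x end up against the tray's +x wall, axes else as the tray's. Too long to lie flat there. Same turned half round.
- handle (a point): middle of the plate's handle bar, 27 mm above the plate's underside centre (axes as the plate's). The bar is 70 mm long (x), 14 wide (y, the width to pinch) and spans 20 to 34 mm above the underside; two posts 10 x 12 at x = +-29 carry it, open below the bar between them.
- tray: the emptied grey plastic tray, open on top, fixed to the table. Origin: centre of its underside, z up. Inside 145 (x) x 108 (y) mm, floor and walls 4 thick; the walls at its two x ends stand 56 mm above the table, the two long side walls only 26.
- case: the packed grey steel case, open on top, fixed. Origin: centre of its underside (on the table), z up. Inside 155 (x) x 106 (y) mm, walls 4 thick: long sides 66 tall, ends 72, with flared lips on top reaching to 73 (sides) and 80 (ends), up to 9 mm outwards. A sprung steel catch sits in the middle of each x end. The plate goes in with its x along the case's x, either way round.
- seat (a point): centre of the level top of the six cardboard tape boxes that fill the case, 45 mm above its origin: the surface on which the plate must finally lie. The plate's underside is then at 45 and its top face at 49 mm.
- nose_pos (a point): tip of the catch at the case's +x end, 71.5 mm from the centre, 52 mm up, 28 wide (y). Its nose slopes steeply from there up and outwards to the wall at 65 mm, and springs outwards up to 9 mm. A plate laid in level rests on both noses, underside about 59 mm up and up to 3 degrees out of level; its weight does not sink it.
- nose_neg (a point): the same catch at the -x end. Outside each is a dark spring housing 14 mm deep, 74 tall. Pressing the plate drives the noses apart; each end needs about 5 to 11 N, then snaps under its nose on to the boxes. Pressed near one end, that end goes first; pressed at the middle it takes about twice the force.
- carton_a: bystander, to be left alone: a small closed cardboard tape box standing on the table between the tray and the case, 50 x 41 x 51 tall (mm). Origin: centre of its underside.
- bookend: bystander, to be left alone: a loose grey L-shaped bookend, foot 120 x 120 x 3, upright 150 tall at its far end (mm). Origin: centre of its underside.
- loupe: bystander, to be left alone: a black round stand loupe, 48 across, 42 tall, between the tray and the case (mm). Origin: centre of its underside.
- pencil_pot: bystander, to be left alone: a dark steel pencil pot, 76 across, 95 tall (mm). Origin: centre of its underside.
- stamp: bystander, to be left alone: a wooden hand stamp standing upright, 40 across, 70 tall (mm). Origin: centre of its underside.
There are look-alikes about, which are no part of the job. Several things have the shape of the plate; the one meant has the colours described above. What is shaped like the tray but pink is not meant.

How it is judged:
By the outcome, as a careful person would: the job done as asked, in the order asked, and still so for the second after the job is handed in, with the robot touching nothing.
It also fails if it takes over 61 s, if anything falls off the work surface, if the arm or the gripper's body presses on something with over 40 N, if the wrist force passes 120 N, or if a joint passes its speed limit or range.

## Working session

There is one attempt and no reset: what is moved stays moved. The work goes in short steps, Python scripts to look and compute and a shell command to move; the robot and the scene stay as the last step left them, time stands still between calls to the robot, and variables do not carry over. Pictures are saved under pics/ and viewed, at most 10 in all, crops included, and the job is handed in when it is done.

```bash
mkdir -p pics; ls
python3 - <<'E'
from cell import env
import cv2,numpy as np
o=env.get_obs();print(o, env.grip_point_offset)
for n in("top","side"):
    c=env.read_camera(n);cv2.imwrite(f"pics/{n}0.png",c["frame"][:,:,::-1]);np.savez(f"{n}0.npz",**c)
    R=cv2.Rodrigues(c["rvec"])[0];print(n,c["K"].tolist(),(-R.T@c["tvec"].ravel()),R.tolist())
E
```

```text
pics
{'time_s': 0.0, 'qpos': array([64.17754722, 18.43842466, -4.0154761 , 83.17538244,  1.29528003,
       78.54088119, -3.26010512]), 'joint_velocities': array([-0.04871909, -0.10218298,  0.07371986,  0.02087359,  0.0386066 ,
       -0.01560335, -0.02065919]), 'effort': array([ 7.56492573e-04, -4.91282737e+01, -4.03596517e-01, -3.12526882e+01,
       -6.42141444e-02,  4.38247737e-02,  1.70065991e-04]), 'tool_pos': array([ 0.29105254, -0.58057074,  0.2214645 ]), 'tool_rot': array([-1.79890572e+02,  6.09436477e-03,  2.66321171e+01]), 'force': array([ 0.07958019, -0.22487274, -0.39957105]), 'wrist_torque': array([-0.01823306, -0.02244266,  0.03378573]), 'grasp_force': 0.0, 'grip_width': 0.08709304257875015} 0.0187
top [[493.5413466429646, 0.0, 253.22179182813957], [0.0, 493.5413466429646, 192.8146608159897], [0.0, 0.0, 1.0]] [0.23714664 0.00963642 1.58571437] [[-0.02427985202718852, -0.9995667964023838, -0.016634551854904034], [-0.9852231634327651, 0.026746797275076006, -0.1691742506147466], [0.16954588470698112, 0.01228122002903835, -0.9854457694939511]]
side [[438.2866888103523, 0.0, 257.36311969956137], [0.0, 438.2866888103523, 192.79064132795273], [0.0, 0.0, 1.0]] [-0.06464925  0.64409177  0.99408262] [[-0.7426683748156949, -0.6695332066142037, 0.012998857238863432], [-0.5030479155564174, 0.5449743210241247, -0.6707799818708342], [0.4420254287967581, -0.5047061270335393, -0.7415424772943535]]
```

View pics/top0.png

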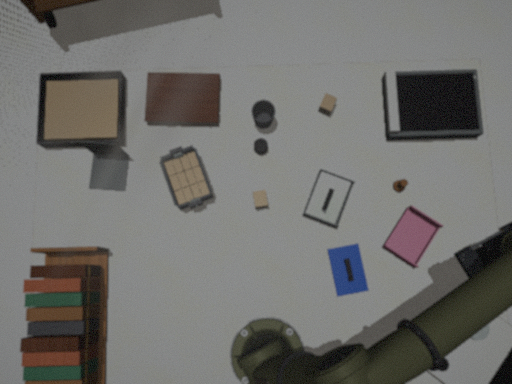

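View pics/side0.png

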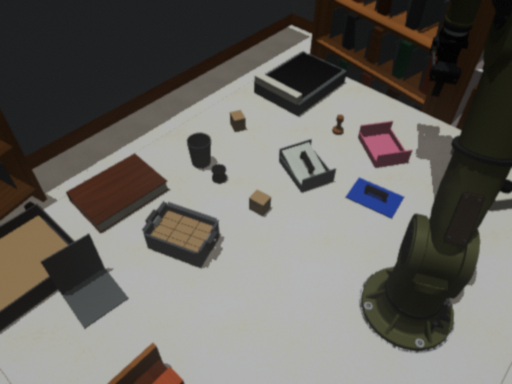

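The top view shows the tray with the plate at about (328,198), the case at (187,178), the carton between them at (260,200) and the loupe at (261,146). The blue plate and pink tray are decoys. Next I'll measure using depth.

```bash
cat > h.py <<'E'
import numpy as np,cv2
def cloud(c):
    K=c["K"];R=cv2.Rodrigues(c["rvec"])[0];z=c["z_map"];v,u=np.indices(z.shape)
    p=np.stack([(u-K[0,2])/K[0,0]*z,(v-K[1,2])/K[1,1]*z,z],-1)
    w=(p-c["tvec"].ravel())@R
    w[z<=0]=np.nan
    return w
def rect(p):
    (c,s,a)=cv2.minAreaRect((p[:,:2]*1000).astype(np.float32))
    if s[0]<s[1]: s=s[::-1];a+=90
    return np.round(c,1),np.round(s,1),round(a,1)
def plane(p):
    m=np.median(p,0);
    for t in(.02,.006,.003):
        k=np.abs((p-m)@np.linalg.svd(p-m,full_matrices=False)[2][2])<t if t<.02 else np.ones(len(p),bool)
        p=p[k];m=p.mean(0)
    n=np.linalg.svd(p-m,full_matrices=False)[2][2];return m,n*np.sign(n[2]),len(p)
E
python3 - <<'E'
from h import *
for n,bx in(("top",{"tray":(298,164,360,232),"case":(155,142,219,216),"carton":(250,188,272,212)}),("side",{"tray":(274,137,338,192),"case":(140,200,224,268)})):
    c=dict(np.load(n+"0.npz"));w=cloud(c);f=c["frame"].astype(int)
    t=w[240:300,250:300].reshape(-1,3);print(n,"table z",np.nanmedian(t[:,2]))
    for k,(a,b,d,e) in bx.items():
        p=w[b:e,a:d].reshape(-1,3);col=f[b:e,a:d].reshape(-1,3)
        ok=~np.isnan(p[:,0]);p=p[ok];col=col[ok];h=p[:,2]
        print(k,"tall>.012",rect(p[h>.012]),"zmax",np.percentile(h,99.5).round(4))
        if k=="tray":
            print(" >.045",rect(p[h>.047]))
            s=col.sum(1); m=(s>330)&(h>.01)
            if m.sum()>20: 
                q=p[m];print(" plate px",m.sum(),plane(q),rect(q))
            hb=(s<150)&(h>.02);print(np.percentile(s,[5,20,50,80]))
        if k=="case":
            m=(col[:,0]-col[:,2]>30);q=p[m];print(" boxes",m.sum(),q.mean(0).round(4),rect(q),plane(q))
E
python3 - <<'E'
import cv2,numpy as np
a=cv2.imread('pics/top0.png');b=cv2.imread('pics/side0.png')
A=cv2.resize(a[160:236,295:365],None,fx=5,fy=5,interpolation=cv2.INTER_CUBIC);B=cv2.resize(b[130:206,270:340],None,fx=5,fy=5,interpolation=cv2.INTER_CUBIC)
cv2.imwrite('pics/crop0.png',np.hstack([A,B]))
E
```

```text
top table z 0.00021829582892927404
tray tall>.012 (array([ 481.8, -209.4]), array([155.3, 116.1]), 157.3) zmax 0.0642
 >.045 (array([ 481.8, -209.3]), array([155.2, 114.8]), 157.3)
 plate px 1235 (array([ 0.48729126, -0.2083744 ,  0.03097512]), array([-0.25687576,  0.09835473,  0.96142664]), 682) (array([ 490.8, -212.7]), array([182. , 178.1]), 88.1)
[225.  368.6 409.  416. ]
case tall>.012 (array([557.4, 242.5]), array([198.8, 169.7]), 177.9) zmax 0.0816
 boxes 1040 [0.557  0.241  0.0456] (array([557.9, 241.8]), array([143.6,  98.7]), 19.2) (array([0.55722273, 0.24117315, 0.04573554]), array([ 0.0042261 , -0.00118409,  0.99999037]), 614)
carton tall>.012 (array([484.7,   7.5]), array([51.9, 40.5]), 7.3) zmax 0.0589
side table z -0.0008079788587178566
tray tall>.012 (array([ 478.8, -208. ]), array([160.4, 119.4]), 157.3) zmax 0.0624
 >.045 (array([ 479.1, -207.9]), array([159.1, 115.7]), 156.8)
 plate px 854 (array([ 0.4971614 , -0.2100458 ,  0.03337749]), array([-0.2474879 ,  0.10266213,  0.96343667]), 621) (array([ 480. , -210.5]), array([155.2, 116.8]), 156.8)
[125. 223. 491. 530.]
case tall>.012 (array([596.5, 252.9]), array([287.2, 132.6]), 15.5) zmax 0.0787
 boxes 1426 [0.5597 0.238  0.0444] (array([555.4, 241.8]), array([154.8, 109.1]), 18.8) (array([0.55955805, 0.23750653, 0.04424218]), array([ 0.00177743, -0.00561538,  0.99998265]), 1272)
```

View pics/crop0.png

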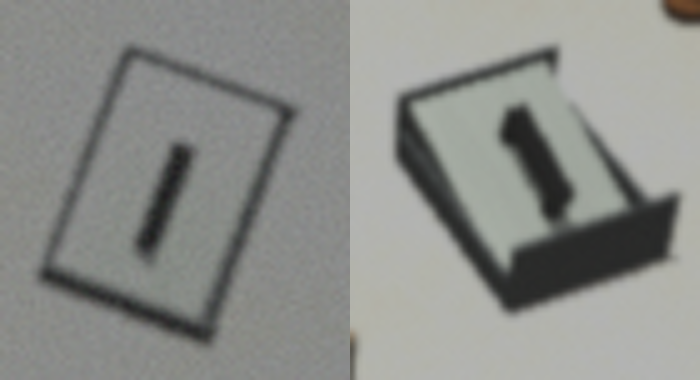

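Crop: the plate is framed by the tray, with its far side (away from the robot) high and the dark handle bar near crop pixel (165,200). The tray is at about (0.4805,-0.2087) with plate x at yaw -22.6°, and the depth fit gives a 16° tilt, as it should be. Next: check the handle point and work out the approach.

```bash
cat >> h.py <<'E'
from scipy.spatial.transform import Rotation as Ro
def to(env,pos,rpy,frame="end"):
    o=env.get_obs();A=Ro.from_euler('xyz',o["tool_rot"],degrees=True);B=Ro.from_euler('xyz',rpy,degrees=True)
    d=np.array(pos)-o["tool_pos"]
    print("turn",((A.inv()*B).as_rotvec(degrees=True)/180).round(4),"trans now-frame",(A.inv().apply(d)/.08).round(3),"end-frame",(B.inv().apply(d)/.08).round(3),"mm",(d*1e3).round(1))
def tcp(org,yaw,tilt,off=.0083):  # TCP for plate underside centre org
    return np.array(org)+Ro.from_euler('xyz',[0,-tilt,yaw],degrees=True).apply([0,0,off])
E
python3 - <<'E'
from h import *
from cell import env
for n,(a,b,d,e) in(("top",(318,184,340,214)),("side",(296,147,318,178))):
    c=dict(np.load(n+"0.npz"));w=cloud(c)[b:e,a:d].reshape(-1,3);s=c["frame"][b:e,a:d].reshape(-1,3).astype(int).sum(1)
    q=w[(s<200)&(w[:,2]>.035)];print(n,len(q),q.mean(0),np.percentile(q[:,2],[10,50,90]),rect(q))
T=np.array([.4805,-.2087,0]);y=-22.6;u=np.array([np.cos(np.radians(y)),np.sin(np.radians(y)),0])
org=T+u*.0005+[0,0,.0255]
print("handle",tcp(org,y,16.6,.027))
for h in(.0883,): p=tcp(org,y,16.6,h);print(p);to(env,p,[180,-16.6,y])
E
```

```text
top 69 [ 0.4739988  -0.20328068  0.05851277] [0.04999955 0.05802642 0.06661148] (array([ 473.3, -202.5]), array([61.7, 11. ]), 157.2)
side 117 [ 0.46710852 -0.19594617  0.0523771 ] [0.04380613 0.05163585 0.0614824 ] (array([ 456.5, -190.7]), array([101.5,  21.9]), 146.2)
handle [ 0.47384034 -0.20592785  0.05137471]
[ 0.45767244 -0.19919781  0.11011988]
turn [-0.0401  0.0867  0.2715] trans now-frame [ 3.999 -3.326  1.399] end-frame [-0.311 -5.202  1.361] mm [ 166.6  381.4 -111.5]
```

```bash
python3 -m creep '{"translation":[[0,0,0],[0,0,0],[0,0,0],[0,0,0],[0,0,0]],"turn":[[-0.007,0.0145,0.0453],[-0.007,0.0145,0.0453],[-0.007,0.0145,0.0453],[-0.007,0.0145,0.0453],[-0.007,0.0145,0.0453]],"grip":[0.6,0.6,0.6,0.6,0.6]}' 60
python3 -m creep '{"translation":[[0,0,0],[-0.04,-0.65,0.1],[-0.04,-0.65,0.1],[-0.04,-0.65,0.1],[-0.04,-0.65,0.1]],"turn":[[-0.007,0.0145,0.0453],[0,0,0],[0,0,0],[0,0,0],[0,0,0]],"grip":[0.6,0.6,0.6,0.6,0.6]}'
python3 -m creep '{"translation":[[-0.04,-0.65,0.1],[-0.04,-0.65,0.1],[-0.04,-0.65,0.1],[-0.04,-0.65,0.1],[0,0,0]],"turn":[[0,0,0],[0,0,0],[0,0,0],[0,0,0],[0,0,0]],"grip":[0.6,0.6,0.6,0.6,0.6]}'
python3 - <<'E'
from h import *
from cell import env
o=env.get_obs();print(o["tool_pos"],o["tool_rot"],o["time_s"])
T=np.array([.4805,-.2087,0]);y=-22.6;u=np.array([np.cos(np.radians(y)),np.sin(np.radians(y)),0])
org=T+u*.0005+[0,0,.0255];to(env,tcp(org,y,16.6,.0883),[180,-16.6,y])
c=env.read_camera("wrist");cv2.imwrite("pics/w1.png",c["frame"][:,:,::-1]);np.savez("w1.npz",**c)
w=cloud(c);f=c["frame"].astype(int).sum(2);
for n in(0,):
  print(c["K"][0,0]); R=cv2.Rodrigues(c["rvec"])[0];print(-R.T@c["tvec"].ravel(),R[2])
E
```

```text
time_s: 0.72
tool_pos: [0.2909, -0.581, 0.2219]
tool_rot: [178.7, -14.2, -14.5]
force: [0.3, -0.5, -0.4]
grip_width: 0.0534
grasp_force: 0.0
time_s: 1.35
tool_pos: [0.3691, -0.3863, 0.1864]
tool_rot: [179.7, -16.8, -22.6]
force: [0.7, 0.3, 0.5]
grip_width: 0.0521
grasp_force: 0.0
time_s: 1.98
tool_pos: [0.4469, -0.1912, 0.1506]
tool_rot: [179.6, -16.8, -22.2]
force: [-0.5, -0.3, 0.1]
grip_width: 0.0524
grasp_force: 0.0
[ 0.44694359 -0.19122061  0.15061801] [179.62817713 -16.76376555 -22.17257401] 1.975
turn [ 0.0014 -0.0009  0.0023] trans now-frame [0.009 0.038 0.532] end-frame [0.011 0.041 0.531] mm [ 10.7  -8.  -40.5]
327.4125809468544
[ 0.46520058 -0.19814038  0.32564841] [ 0.03102285 -0.01952003 -0.99932805]
```

View pics/w1.png

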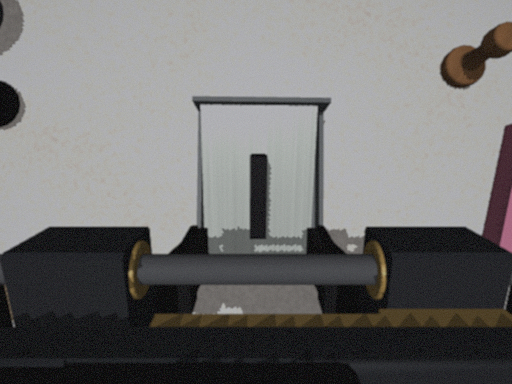

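The wrist view shows the bar at u 250–267, v 155–238, centred between the fingers. I'll get its position from depth.

Run:
```python
from h import *
from cell import env
c=dict(np.load("w1.npz"));w=cloud(c);f=c["frame"].astype(int).sum(2)
a=(slice(150,232),slice(244,275));p=w[a].reshape(-1,3);s=f[a].ravel();q=p[(s<130)&(p[:,2]>.03)]
print("bar",len(q),q.mean(0),q[:,2].min(),q[:,2].max(),rect(q));m,n,k=plane(q);print(m,n,k)
a=(slice(115,225),slice(205,312));p=w[a].reshape(-1,3);s=f[a].ravel();q=p[(s>400)];print("plate",plane(q),rect(q))
y=-22.6
print("exp top",tcp([.4805+.0005*.92,-.2087,.0255],y,16.6,.034))
for hh in(.0083,):
  to(env,tcp([.4810,-.2089,.0255],y,16.6,hh),[180,-16.6,y])
```

```text
bar 1141 [ 0.47517381 -0.20502435  0.05835476] 0.047569710371763815 0.06846344075991369 (array([ 474.7, -205.1]), array([62.3, 12. ]), 157.6)
[ 0.47491104 -0.20492526  0.05830968] [-0.25529198  0.11524192  0.95997151] 1130Traceback (most recent call last):
  File "<stdin>", line 6, in <module>
  File "h.py", line 15, in plane
    k=np.abs((p-m)@np.linalg.svd(p-m,full_matrices=False)[2][2])<t if t<.02 else np.ones(len(p),bool)
                   ~~~~~~~~~~~~~^^^^^^^^^^^^^^^^^^^^^^^^^
    u, s, vh = gufunc(a, signature=signature)
               ~~~~~~^^^^^^^^^^^^^^^^^^^^^^^^
    raise LinAlgError("SVD did not converge")
numpy.linalg.LinAlgError: SVD did not converge
```

Run:
```python
from h import *
from cell import env
to(env,[.4803,-.2078,.0338],[180,-16.6,-22.6])
```

```text
turn [ 0.0018 -0.0011  0.0013] trans now-frame [ 0.016 -0.009  1.535] end-frame [ 0.022 -0.     1.535] mm [  33.9  -14.1 -117.2]
```

```bash
python3 -m creep '{"translation":[[0.01,0,0.4],[0.01,0,0.4],[0,0,0.35],[0,0,0.25],[0,0,0.13]],"turn":[[0,0,0],[0,0,0],[0,0,0],[0,0,0],[0,0,0]],"grip":[0.6,0.6,0.6,0.6,0.6]}' 60
python3 -m creep '{"translation":[[0,0,0],[0,0,0],[0,0,0],[0,0,0],[0,0,0]],"turn":[[0,0,0],[0,0,0],[0,0,0],[0,0,0],[0,0,0]],"grip":[0.6,0,0,0,0]}' 60
```

```text
time_s: 2.65
tool_pos: [0.4791, -0.2115, 0.0335]
tool_rot: [179.7, -16.7, -22.7]
force: [0.0, -0.5, -0.1]
grip_width: 0.0525
grasp_force: 0.0
time_s: 3.28
tool_pos: [0.4804, -0.2103, 0.0352]
tool_rot: [179.7, -16.9, -22.6]
force: [1.4, 4.1, 1.3]
grip_width: 0.0202
grasp_force: 2.4
```

```bash
python3 -m creep '{"translation":[[0,0,0],[0,0,0],[0,0,0]],"turn":[[0,0,0],[0,0,0],[0,0,0]],"grip":[0,0,0]}' 60
```

```text
time_s: 3.65
tool_pos: [0.4811, -0.2087, 0.0351]
tool_rot: [179.7, -16.9, -22.5]
force: [1.2, 5.7, 3.0]
grip_width: 0.0134
grasp_force: 60.0
```

```bash
python3 -m creep '{"translation":[[0.02,0,-0.06],[0.036,0,-0.12],[0.036,0,-0.12],[0.036,0,-0.12]],"turn":[[0,0.004,0],[0,0.008,0],[0,0.006,0],[0,0,0]],"grip":[0,0,0,0]}' 60
```

```text
time_s: 4.15
tool_pos: [0.4788, -0.21, 0.0707]
tool_rot: [179.6, -20.1, -22.6]
force: [0.2, -0.4, -0.6]
grip_width: 0.0133
grasp_force: 60.0
```

```bash
python3 -m creep '{"translation":[[0.17,0,-0.47],[0.17,0,-0.47],[0.17,0,-0.47],[0.12,0,-0.33],[0,0,0]],"turn":[[0,0,0],[0,0,0],[0,0,0],[0,0,0],[0,-0.055,0]],"grip":[0,0,0,0,0]}' 60
python3 -m creep '{"translation":[[0,0,0],[0,0,0],[0,0,0]],"turn":[[0,-0.057,0],[0,0,0],[0,0,0]],"grip":[0,0,0]}' 60
python3 - <<'E'
from h import *
from cell import env
o=env.get_obs();print(o["tool_pos"],o["tool_rot"],o["time_s"],o["force"],o["wrist_torque"])
for n in("top","side"):
    c=env.read_camera(n);np.savez(n+"1.npz",**c)
    w=cloud(c);f=c["frame"].astype(int);ok=(f.sum(2)>260)&(w[...,2]>.14)&(w[...,2]<.23)&(np.hypot(w[...,0]-o["tool_pos"][0],w[...,1]-o["tool_pos"][1])<.12)&(np.ptp(f,axis=2)<40)
    print(n,ok.sum()); 
    if ok.sum()>30: q=w[ok];print(plane(q),rect(q))
A=[np.load(n+"1.npz")["frame"][:,:,::-1] for n in("top","side")]
cv2.imwrite("pics/lift.png",np.hstack([cv2.resize(A[0][120:270,260:410],(400,400)),cv2.resize(A[1][80:230,220:370],(400,400))]))
E
```

```text
time_s: 4.78
tool_pos: [0.478, -0.2085, 0.2226]
tool_rot: [179.4, -10.4, -22.6]
force: [0.4, 0.2, -1.2]
grip_width: 0.0138
grasp_force: 60.0
time_s: 5.15
tool_pos: [0.479, -0.2084, 0.2179]
tool_rot: [179.7, 0.0, -22.7]
force: [-0.5, -0.2, -1.7]
grip_width: 0.0133
grasp_force: 60.0
[ 0.47900109 -0.20838453  0.21788339] [ 1.79702955e+02  2.74526480e-02 -2.26909383e+01] 5.15 [-0.52252082 -0.16363114 -1.70515286] [0.04892439 0.00687984 0.05732318]
top 329
(array([ 0.44708427, -0.16459974,  0.21252127]), array([ 0.00748151, -0.01458254,  0.99986568]), 234) (array([ 488.5, -183. ]), array([151. ,  47.7]), 158.1)
side 803
(array([ 0.46367431, -0.19153819,  0.21227926]), array([-7.63979668e-04,  4.01242169e-03,  9.99991658e-01]), 750) (array([ 473.6, -205.9]), array([150.8, 102.8]), 156.6)
```

View pics/lift.png

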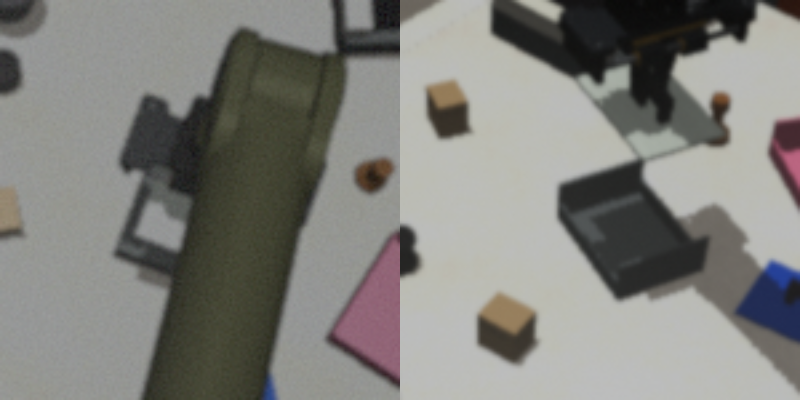

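The plate is level in the gripper, underside about 9.6 mm below the TCP, tray empty at (640,235) in the view. Now I'll work out the move over the case and where the bookend stands.

Run:
```python
from h import *
from cell import env
for n in("top0","side0"):
    c=dict(np.load(n+".npz"));w=cloud(c)
    q=w[(w[...,2]>.09)&(w[...,0]>.3)&(w[...,0]<.8)&(w[...,1]>.25)&(w[...,1]<.62)]
    print(n,"bookend",len(q),rect(q) if len(q)>5 else"", q[:,2].max())
    # case rim: highest band
    q=w[(w[...,2]>.062)&(w[...,2]<.09)&(np.hypot(w[...,0]-.557,w[...,1]-.2415)<.115)];print("rim",len(q),rect(q))
u=np.array([np.cos(np.radians(19)),np.sin(np.radians(19)),0])
to(env,np.array([.557,.2415,.19])+.004*u,[180,0,19])
```

```text
top0 bookend 424 (array([488.8, 527.9]), array([345. , 122.4]), 169.2) 0.15787164944676313
rim 613 (array([556.6, 240.2]), array([200.1, 124.8]), 19.0)
side0 bookend 1580 (array([489.8, 525.3]), array([342. , 120.1]), 170.3) 0.15519991587519577
rim 795 (array([555.5, 241.7]), array([200. , 126.1]), 19.6)
turn [ 0.0023  0.0005 -0.2316] trans now-frame [-1.227 -5.601  0.32 ] end-frame [ 2.808 -4.997  0.361] mm [ 82.2 451.1 -28.8]
```

```bash
python3 -m creep '{"translation":[[0,0,0],[0,0,0],[0,0,0],[0,0,0],[0,0,0]],"turn":[[0.0004,0,-0.0465],[0.0004,0,-0.0465],[0.0004,0,-0.0465],[0.0004,0,-0.0465],[0.0004,0,-0.0465]],"grip":[0,0,0,0,0]}' 60
python3 -m creep '{"translation":[[0.3,-0.55,0],[0.3,-0.55,0],[0.3,-0.55,0],[0.3,-0.55,0],[0.3,-0.55,0]],"turn":[[0,0,0],[0,0,0],[0,0,0],[0,0,0],[0,0,0]],"grip":[0,0,0,0,0]}' 60
python3 - <<'E'
from h import *
from cell import env
for n in("top0","side0"):
    c=dict(np.load(n+".npz"));w=cloud(c)
    q=w[(w[...,2]>.1)&(w[...,0]>.45)&(w[...,0]<.7)&(w[...,1]>.25)&(w[...,1]<.5)]
    print(n,"bookend",len(q),rect(q) if len(q)>5 else"", np.nanmin(q,0) if len(q) else"")
u=np.array([np.cos(np.radians(19.2)),np.sin(np.radians(19.2)),0])
to(env,np.array([.5563,.2412,.17])+.004*u,[180,0,19.2])
E
```

```text
time_s: 5.88
tool_pos: [0.4784, -0.2085, 0.2194]
tool_rot: [179.9, 0.1, 19.4]
force: [-0.1, 0.2, -2.2]
grip_width: 0.0132
grasp_force: 60.0
time_s: 6.5
tool_pos: [0.5198, 0.0397, 0.2195]
tool_rot: [179.9, 0.0, 19.1]
force: [0.9, -0.9, -1.1]
grip_width: 0.0135
grasp_force: 60.0
top0 bookend 106 (array([649.1, 467.1]), array([63.,  6.]), 86.0) [0.64474034 0.43579683 0.10010938]
side0 bookend 425 (array([647.5, 468.9]), array([62.4,  8.2]), 84.4) [0.64148867 0.4376788  0.10012004]
turn [ 0.0008  0.     -0.0004] trans now-frame [ 1.306 -2.231  0.614] end-frame [ 1.309 -2.228  0.619] mm [ 40.3 202.8 -49.5]
```

```bash
python3 -m creep '{"translation":[[0.326,-0.557,0],[0.326,-0.557,0],[0.326,-0.557,0],[0.326,-0.557,0.3],[0,0,0.3]],"turn":[[0.0008,0,0],[0,0,0],[0,0,0],[0,0,0],[0,0,0]],"grip":[0,0,0,0,0]}' 60
python3 -m creep '{"translation":[[0,0,0],[0,0,0]],"turn":[[0,0,0],[0,0,0]],"grip":[0,0]}' 60
python3 - <<'E'
from h import *
from cell import env
o=env.get_obs();print(o["tool_pos"],o["tool_rot"],o["time_s"],o["force"])
im=[]
for n in("top","side","wrist"):
    c=env.read_camera(n);np.savez(n+"2.npz",**c);im.append(cv2.resize(c["frame"][:,:,::-1],(400,300)))
    w=cloud(c);f=c["frame"].astype(int);ok=(f.sum(2)>180)&(w[...,2]>.14)&(w[...,2]<.18)&(np.hypot(w[...,0]-o["tool_pos"][0],w[...,1]-o["tool_pos"][1])<.12)&(np.ptp(f,axis=2)<40)
    print(n,ok.sum())
    if ok.sum()>30: q=w[ok];m,nn,k=plane(q);q=q[abs((q-m)@nn)<.004];print(m,nn,k,rect(q))
cv2.imwrite("pics/over.png",np.vstack([np.hstack(im[:2]),np.hstack([im[2],im[2]*0])]))
E
```

```text
time_s: 7.12
tool_pos: [0.5585, 0.2473, 0.1718]
tool_rot: [-179.6, -0.1, 19.6]
force: [0.5, -0.2, -2.0]
grip_width: 0.0134
grasp_force: 60.0
time_s: 7.38
tool_pos: [0.5609, 0.2401, 0.1723]
tool_rot: [-179.8, -0.0, 19.1]
force: [0.1, -0.4, -0.9]
grip_width: 0.013
grasp_force: 60.0
[0.56086909 0.24014704 0.17231114] [-1.79849305e+02 -4.76896254e-03  1.90589737e+01] 7.375 [ 0.12117631 -0.43323332 -0.92519056]
top 99
[0.50094444 0.26006365 0.16717072] [0.0243544  0.00587778 0.99968611] 68 (array([560. , 251.3]), array([177.2,  45.5]), 171.2)
side 1100
[0.5288493  0.23838264 0.16623883] [ 0.00598156 -0.005385    0.99996761] 1039 (array([557.6, 238.2]), array([152.9, 102.6]), 19.1)
wrist 22033
[0.60030225 0.25393239 0.16646199] [ 0.00208194 -0.00735884  0.99997076] 21975 (array([572.8, 244.2]), array([116.3, 100.6]), 19.1)
```

View pics/over.png

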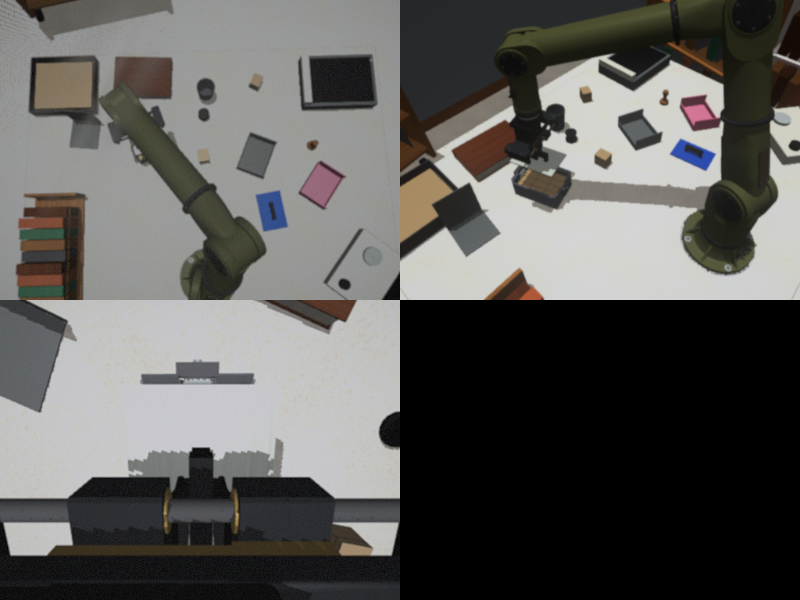

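The wrist view shows the plate in hand with the case's +x lip and catch housing at (197,372) beyond it. Next I'll measure the lip from this view to place the case relative to the plate.

Run:
```python
from h import *
a=np.radians(19.1);R=np.array([[np.cos(a),np.sin(a)],[-np.sin(a),np.cos(a)]])
C=np.array([.5563,.2412])
for n in("wrist2","side2","top0","side0"):
    w=cloud(dict(np.load(n+".npz")));q=w[(w[...,2]>.066)&(w[...,2]<.086)]
    l=(q[:,:2]-C)@R.T*1e3
    if 1:
        e=l[(abs(l[:,1])<75)&(l[:,0]>70)&(l[:,0]<112)]; g=l[(abs(l[:,1])<75)&(l[:,0]<-70)&(l[:,0]>-112)]
        for k,s in(("+x",e),("-x",g)):
            if len(s)>20: print(n,k,len(s),np.percentile(s,[1,50,99],axis=0).round(1).tolist(), "z")
    m=l[abs(l[:,0])<60]
    for k,s in(("+y",m[(m[:,1]>45)&(m[:,1]<75)]),("-y",m[(m[:,1]<-45)&(m[:,1]>-75)])):
        if len(s)>20: print(n,k,len(s),np.percentile(s[:,1],[2,50,98]).round(1))
```

```text
wrist2 +x 2334 [[76.3, -52.7], [83.7, 1.7], [95.9, 54.7]] z
side2 +x 138 [[71.4, -11.5], [82.7, 22.2], [97.0, 60.5]] z
side2 -x 176 [[-98.9, -58.6], [-86.9, 3.1], [-71.6, 60.0]] z
side2 +y 87 [53.6 59.5 62.2]
side2 -y 38 [-62.9 -57.3 -52.1]
top0 +x 170 [[70.3, -60.3], [83.5, -0.6], [98.3, 58.3]] z
top0 -x 139 [[-97.6, -58.2], [-84.4, -2.5], [-71.7, 55.0]] z
top0 +y 111 [51.4 56.2 60.7]
top0 -y 95 [-63.2 -59.3 -54.8]
side0 +x 218 [[71.4, -56.3], [81.7, 1.7], [97.0, 57.7]] z
side0 -x 175 [[-99.1, -59.8], [-86.5, 1.8], [-71.1, 59.5]] z
side0 +y 86 [53.7 59.2 62.9]
side0 -y 146 [-62.1 -56.7 -51.5]
```

```bash
python3 -m creep '{"translation":[[0,-0.038,0.25],[0,0,0.3],[0,0,0.25],[0,0,0.15],[0,0,0]],"turn":[[0,0,0],[0,0,0],[0,0,0],[0,0,0],[0,0,0]],"grip":[0,0,0,0,0]}' 60
python3 -m creep '{"translation":[[0,0,0.03],[0,0,0.05],[0,0,0.03],[0,0,0]],"turn":[[0,0,0],[0,0,0],[0,0,0],[0,0,0]],"grip":[0,0,0,0]}' 60
python3 - <<'E'
from h import *
from cell import env
c=env.read_camera("wrist");np.savez("w3.npz",**c);cv2.imwrite("pics/w3.png",c["frame"][:,:,::-1])
w=cloud(c);a=np.radians(19.1);R=np.array([[np.cos(a),np.sin(a)],[-np.sin(a),np.cos(a)]]);C=np.array([.556,.2416])
q=w.reshape(-1,3);q=q[(~np.isnan(q[:,0]))];l=np.c_[(q[:,:2]-C)@R.T*1e3,q[:,2]*1e3]
for z in range(40,90,3):
    s=l[(l[:,2]>z)&(l[:,2]<=z+3)&(abs(l[:,1])<75)&(l[:,0]>20)&(l[:,0]<110)]
    if len(s)>30: print(z,len(s),np.percentile(s[:,:2],[1,50,99],axis=0).round(1).tolist())
E
```

```text
time_s: 8.15
tool_pos: [0.5584, 0.2441, 0.0934]
tool_rot: [-179.7, 0.3, 19.1]
force: [0.4, 0.8, -0.9]
grip_width: 0.0131
grasp_force: 60.0
time_s: 8.65
tool_pos: [0.5589, 0.2443, 0.0858]
tool_rot: [-179.7, 0.1, 19.1]
force: [0.8, -0.5, -0.5]
grip_width: 0.0132
grasp_force: 60.0
40 39 [[74.2, -52.7], [76.6, -22.9], [82.3, 53.6]]
43 257 [[74.2, -52.4], [74.8, -26.0], [76.5, 53.6]]
46 66 [[74.2, -52.6], [78.1, 0.5], [80.4, 53.6]]
49 34 [[74.3, -52.8], [77.8, -16.5], [82.5, 53.7]]
55 31 [[74.2, -52.9], [76.2, 17.5], [80.0, 53.7]]
58 377 [[74.1, -52.6], [79.9, 0.2], [82.0, 53.2]]
61 400 [[74.1, -52.7], [77.2, 0.7], [98.8, 38.3]]
64 584 [[20.9, -55.9], [75.0, -52.4], [99.0, 56.5]]
67 1180 [[20.7, -57.2], [50.3, -53.7], [77.7, 58.2]]
70 2548 [[20.8, -61.5], [59.8, 0.7], [95.6, 62.2]]
73 3206 [[26.2, -59.8], [85.6, -0.2], [96.0, 60.3]]
76 5281 [[21.1, -50.6], [60.3, -18.9], [85.4, 51.9]]
79 15854 [[20.6, -47.1], [49.2, 8.8], [82.9, 50.8]]
82 39 [[32.7, -4.3], [32.9, 1.2], [60.1, 13.6]]
85 32 [[32.7, -4.2], [33.1, 2.4], [33.3, 7.1]]
88 37 [[32.8, -4.3], [32.9, 1.1], [33.3, 7.1]]
```

View pics/w3.png

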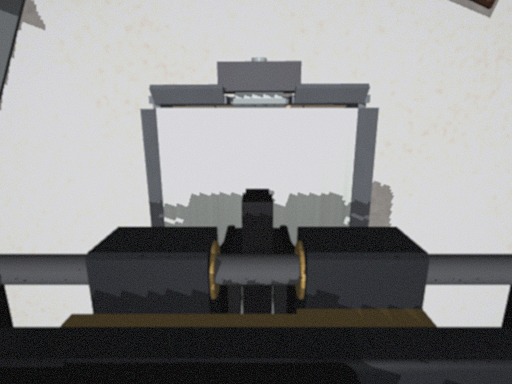

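Plate is inside the lips: its far edge at v≈107, sides between the rims at u 160–358, symmetric. I'll lower it onto the noses.

```bash
python3 -m creep '{"translation":[[0,0,0.06],[0,0,0.06],[0,0,0.05],[0,0,0.03],[0,0,0]],"turn":[[0,0,0],[0,0,0],[0,0,0],[0,0,0],[0,0,0]],"grip":[0,0,0,0,0]}' 60
python3 -m creep '{"translation":[[0,0,0.03],[0,0,0.03],[0,0,0]],"turn":[[0,0,0],[0,0,0],[0,0,0]],"grip":[0,0,0]}' 60
```

```text
time_s: 9.32
tool_pos: [0.5588, 0.2444, 0.0696]
tool_rot: [-179.7, 0.2, 19.1]
force: [-1.1, -0.1, -1.9]
grip_width: 0.0132
grasp_force: 60.0
time_s: 9.7
tool_pos: [0.5597, 0.2449, 0.066]
tool_rot: [-179.7, 0.0, 19.2]
force: [-1.2, -0.4, 4.5]
grip_width: 0.0131
grasp_force: 60.0
```

```bash
python3 -m creep '{"translation":[[0,0,0.03],[0,0,0.03],[0,0,0]],"turn":[[0,0,0],[0,0,0],[0,0,0]],"grip":[0,0,0]}' 60
python3 -m creep '{"translation":[[0,0,0.025],[0,0,0.025],[0,0,0]],"turn":[[0,0,0],[0,0,0],[0,0,0]],"grip":[0,0,0]}' 60
```

```text
time_s: 10.07
tool_pos: [0.5604, 0.2454, 0.0621]
tool_rot: [-179.7, -0.1, 19.1]
force: [-1.5, -0.7, 7.4]
grip_width: 0.0131
grasp_force: 60.0
time_s: 10.45
tool_pos: [0.5584, 0.2441, 0.0553]
tool_rot: [-179.7, 0.2, 19.1]
force: [0.5, -0.6, -1.0]
grip_width: 0.0131
grasp_force: 60.0
```

```bash
python3 -m creep '{"translation":[[0,0,0.025],[0,0,0.025],[0,0,0]],"turn":[[0,0,0],[0,0,0],[0,0,0]],"grip":[0,0,0]}' 60
```

```text
time_s: 10.82
tool_pos: [0.5585, 0.2443, 0.0545]
tool_rot: [-179.8, 0.2, 19.2]
force: [-7.5, -2.9, 16.1]
grip_width: 0.0133
grasp_force: 60.0
```

It sits firmly on the boxes. I'll release the pressure, open partly and retreat.

```bash
python3 -m creep '{"translation":[[0,0,-0.035],[0,0,0],[0,0,0],[0,0,0],[0,0,0]],"turn":[[0,0,0],[0,0,0],[0,0,0],[0,0,0],[0,0,0]],"grip":[0,0.4,0.4,0.4,0.4]}'
python3 -m creep '{"translation":[[0,0,-0.15],[0,0,-0.3],[0,0,-0.5],[0,0,-0.5],[0,0,-0.3]],"turn":[[0,0,0],[0,0,0],[0,0,0],[0,0,0],[0,0,0]],"grip":[0.4,0.4,0.4,0.4,0.4]}'
python3 -m creep '{"translation":[[-0.6,0.3,0],[-0.6,0.3,0],[0,0,0]],"turn":[[0,0,0],[0,0,0],[0,0,0]],"grip":[0.4,0.4,0.4]}'
python3 - <<'E'
from h import *
from cell import env
im=[];C=np.array([.556,.2416]);a=np.radians(19.1);R=np.array([[np.cos(a),np.sin(a)],[-np.sin(a),np.cos(a)]])
for n in("wrist","side"):
    c=env.read_camera(n);im.append(c["frame"][:,:,::-1])
    w=cloud(c);f=c["frame"].astype(int);l=(w[...,:2]-C)@R.T
    ok=(abs(l[...,0])<.07)&(abs(l[...,1])<.045)&(w[...,2]<.066)&(w[...,2]>.03)&(f.sum(2)>200)
    q=w[ok];print(n,len(q));
    if len(q)>50:
        m,nn,k=plane(q);print(m,nn,k,"tilt",np.degrees(np.arccos(nn[2])));
        L=l[ok]
        for s in(-1,1):
            g=q[(s*L[:,0]>.045)];print(" end",s,len(g),np.median(g[:,2]) if len(g) else"")
cv2.imwrite("pics/end.png",np.hstack([cv2.resize(im[0],(400,300)),cv2.resize(im[1][180:285,120:260],(400,300))]))
E
```

```text
time_s: 11.45
tool_pos: [0.5588, 0.2445, 0.0548]
tool_rot: [-179.7, 0.2, 19.1]
force: [-0.1, -0.1, -0.3]
grip_width: 0.0342
grasp_force: 0.0
time_s: 12.08
tool_pos: [0.5602, 0.2448, 0.1984]
tool_rot: [-179.7, -0.1, 19.2]
force: [0.1, -0.2, -0.2]
grip_width: 0.0351
grasp_force: 0.0
time_s: 12.45
tool_pos: [0.4827, 0.1635, 0.1953]
tool_rot: [180.0, 0.2, 18.9]
force: [0.6, 0.4, 0.7]
grip_width: 0.0348
grasp_force: 0.0
wrist 14047
[0.55666574 0.24107394 0.04856453] [-1.46776926e-03  5.76949871e-04  9.99998756e-01] 14036 tilt 0.09036072701283634
 end -1 2568 0.0484883966815228
 end 1 2543 0.04863360709722499
side 1122
[0.55328227 0.24289188 0.04832127] [ 1.44734159e-03 -9.83604056e-04  9.99998469e-01] 1000 tilt 0.10026397586017852
 end -1 238 0.04817960142875104
 end 1 219 0.048070148860035994
```

View pics/end.png

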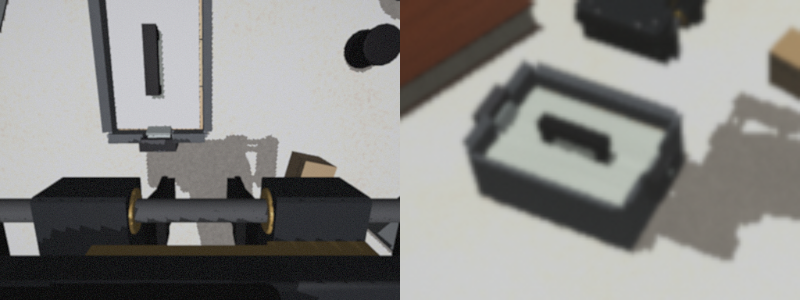

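The plate lies flat: its top face is at 48–49 mm at both ends, tilt is 0.1°, handle up near (150,60), and the near catch nose at (158,132) is over its edge. Carton and loupe are still standing where they were. Handing in.

```bash
python3 -c "
from cell import env
print(env.sign_off())"
```

```text
the job is handed in; nothing more can be done
None
```

The plate is out of the tray and pressed down in the case, handle up; its top face measures 48–49 mm at both ends and 0.1° tilt, which fits both ends being under the catches, and the job is handed in at about 12.5 s.

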